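# Swing the stand's hook to its stop and hang the C-clamp

## Task

Swing the stiff swivel hook counter-clockwise (seen from above) to the front until it meets its stop pin, and press it firmly against the pin for a moment without forcing it. Then pick up the C-clamp (the one with the screw, not the bare bracket) and gently hang it by its arched back on the hook between hub and upturned tip. The hook must end still facing the front, and the other things on the bench stay where they are.

Things in the scene. Friction and masses are not known exactly. Their poses are not given: they have to be found in the camera images.
- hook (a joint): Hook angle about its post, rad, relative to the stand: 0 = arm along the stand's front (-x of stand_axis); starts at -1.9 to -0.9, grows counter-clockwise seen from above. It meets the stop pin somewhere from -0.4 to +0.4, not measured: feel for it. Friction 0.18 N m (3 N at the seat), stays where left. At the pin, push on square to the arm with 7 to 18 N for half a second; 25 N is forcing it.
- hook_seat (a point): Top of the hook's steel arm, 56 mm from the swivel axis, where the clamp shall hang. Turns with the hook: -x outwards along the arm, z up; the hook turns home towards -y. Arm: level bar 10 mm thick (its axis 5 mm below here), from the hub (radius 17, from 19 mm below to 9 mm above here) to 86 mm from the swivel axis, then up to a tip at 93 mm, its top 14 mm above here.
- stand_axis (a point): On the swivel axis at the height of the hook arm's axis, 180 mm above the bench; -x is the stand's front. Bolted down: base plate 120 x 120 x 12 mm, 26 mm post. A stop collar (radius 32, 15 to 23 mm below here), fast on the post but set differently each time, carries a hard upright 9 mm pin 27 mm from the swivel axis, top 7 mm above here, which stops the arm on its -y side.
- clamp_center (a point): Middle of the dark steel C-clamp, 43 mm above its feet; 0.3 to 0.6 kg; stands on its jaws like an upside-down U, arched back up. x across the width from fixed to screw jaw, z up. Width 66, 44 between jaws (37 at the pads), 24 deep, 88 high. Grip the outer leg faces, x = -33 and +33 mm, 35 to 80 mm over the feet. Below 33 mm fixed jaw reaches x = -41, screw with 46 mm cross bar x = +72.
- clamp_saddle (a point): Apex of the underside of the clamp's arched back, 72.5 mm above its feet, 29.5 mm above clamp_center, same axes; the underside falls off by 0.2 rad to both sides in x, so it centres itself on the arm. Hung, this point lies at hook_seat, the clamp's y along the arm (either way round). Set it down gently: under 20 N on the hook.
- bracket: Bare U-shaped bracket of bright steel strip, a bystander: 66 mm wide (x), 26 mm deep, 58 mm high, no screw. Origin at the middle of its underside. It and the clamp may stand in either of two places. Must not be moved by more than 30 mm.
- hammer: Hammer lying on the bench, bystander, not to be moved by more than 30 mm.
- wrench: Wrench lying on the bench, bystander, not to be moved by more than 30 mm.
- offcut_a: Wood offcut 110 x 45 x 22 mm, origin at the middle of its underside, bystander, not to be moved by more than 30 mm.
- offcut_b: Wood offcut 70 x 50 x 30 mm, origin at the middle of its underside, bystander, not to be moved by more than 30 mm.
- driver: Screwdriver lying on the bench, bystander, not to be moved by more than 30 mm.
Mind the look-alikes: they are no part of the job. What is shaped like the part that bears hook but orange or yellow is not meant. What is shaped like the part that bears clamp_center but turquoise is not meant.

How it is judged (in metres and radians):
On the way, in this order (a step that is already met when the one before it is completed fails the run):
1. the fingers press the hook against its stop pin, with more than 5 N on the pin (contact force between hook and stand above 5 N and contact force between the fingers and hook above 3 N), for 0.3 s.
2. the clamp is lifted clear of the bench (height (world z) of clamp_center above 0.1 m), for 0.2 s.
3. the clamp hangs on the hook (distance between clamp_saddle and hook_seat below 0.026 m and contact force between clamp and hook above 1.5 N and contact force between the fingers and clamp below 0.2 N), for 0.2 s.
At the end, for the whole second after the job is handed in: The hook still faces the stand's front (not turned back past -0.46 rad); the clamp hangs at rest and released on the hook, its saddle point within 24 mm of the seat along the arm, 12 mm across and between 6 mm below and 10 mm above, tilted less than 0.3 rad (value of joint hook above -0.46 rad and x of clamp_saddle in the frame of hook_seat between -0.024 and 0.024 m and y of clamp_saddle in the frame of hook_seat between -0.012 and 0.012 m and z of clamp_saddle in the frame of hook_seat between -0.006 and 0.01 m and angle between clamp_center's own z axis and vertical below 0.3 rad and contact force between clamp and hook above 1.5 N and linear speed of clamp below 0.03 m/s); the robot touches nothing.
It fails at once if the hook is forced: more than 25 N between fingers and hook (contact force between the fingers and hook above 25 N).
It fails at once if the clamp is set down hard: more than 20 N between clamp and hook (contact force between clamp and hook above 20 N).
It fails at once if a bystander is moved by more than 30 mm (distance of any of bracket, hammer, wrench, offcut_a, offcut_b, driver from where it was at the start of the episode above 0.03 m).
It also fails if it takes over 72 s, if anything falls off the work surface, if the arm or the gripper's body presses on something with over 40 N, if the wrist force passes 120 N, or if a joint passes its speed limit or range.

## Robot

A 7-joint arm with a two-finger parallel gripper is mounted at the origin on the work surface. World frame = base frame: x ahead of the robot, y to its left, z up, the work surface at z = 0. Lengths are in mm, angles in rad, forces in N, time in s.
With the tool pointing down it reaches from about 350 to 900 mm from the base axis. Payload 7.2 kg.
Tool frame: the origin (TCP) lies at the very end of the fingers, on their centre line; the grasp point (between the pads) lies behind it (ctrl.pinch_z is the z of the grasp point in the tool frame, in mm); z points along the fingers, y is the direction in which the jaws open and shut (so a half turn about z gives the same grasp; the last joint's range is limited). The gripper opens to 85 mm and grips with 20 to 120 N. Pads are 22 mm wide; open, the fingers measure 114 mm over their backs; the gripper's body (76 mm by 85 mm) begins 54 mm behind the grasp point. The pads swing forward as they close: fully open they stand 13 mm farther back than shut.
Start: joints at [1.047, 0.411, -0.013, 1.596, 0.006, 1.134, -0.082], TCP at [275.102, -561.202, 231.297] pointing down, gripper open.
Joint ranges: [-2.95, 2.95], [-0.29, 1.99], [-1.47, 1.44], [0.14, 2.54], [-1.03, 4.17], [0.13, 1.85], [-2.86, 2.86]. Speed limits (rad/s): [2.39, 2.39, 3.01, 3.01, 3.14, 3.14, 3.14].

## Interface

Orientations are given as a unit quaternion [w, x, y, z].
In Python, from plant import ctrl, optics, ticket, nets gives the robot as it stands.
- The arm moves only by the tool step_arm, never from a script. Its argument "targets" is a list of rows, each a list of 7 numbers: the shift along the world's x, y, z in cm, then the turn, a rotation vector about the world's x, y, z in degrees, then the opening, from 0 (shut) to 1 (fully open). In form: [[x, y, z, wx, wy, wz, claw], ...]. A call has 1 to 20 rows; each row is the pose to reach, as a shift and turn from the pose commanded when the call began; what a row does not reach only later rows make up. A row lasts 1/8 s, in which the tool goes at most 62.5 mm and 10.7 degrees, less where a joint would pass 70% of its speed; a pose out of reach is approached as far as the arm can. A call with a gripper value outside its range is refused whole. The fingers move at their own pace and stop on an object; the grip force is fixed at half the most. Time passes only in rows, so rows that repeat a pose let the fingers close. It gives the time, the measured TCP pose, the force and the opening at its end, in the units of the state.
- ctrl.get_obs(): the state, without advancing time (a new reading comes with each control period).
- optics.read_camera(name): name is "side" or "top" or "wrist"; returns the picture (420x560x3 uint8, blue, green, red); there is no depth.
- optics.camera_params(name): a dict with "fov_y" (degrees; the focal length in pixels is half the picture's height over the tangent of half this angle, whatever the lens; pixels are square), "cx", "cy" (the principal point, pixels), "extrinsics" (4x4, takes a point from world to camera coordinates). Camera axes: x right, y down, z forward; pixel columns grow to the right and rows downward; lengths in mm; the calibration is good to about 2 mm. A picture is of the moment at which its call begins: read the wrist's pose just before it. camera_params takes no time and is no camera call; for the wrist camera it gives the pose at the moment of the call.
- ticket.job_done(): hands the job in, once; it reports no verdict.
Trained networks look in the newest picture that a camera, given by its name, has taken for a name from the list of things; names that differ only in an ending like _2 or _b are one class to them, and where a whole thing is asked for, a point or a joint stands for the part that bears it (a point fixed in the world has none). Each returns a list of dicts, best first, with "p" (0 to 1); they miss things now and then, are a little off and sometimes report something else, mostly with a low value. They report only what shows in the picture. A call takes as long as a camera call. They do not tell look-alikes from the thing itself.
- nets.look_for(thing, camera): "xy" ([column, row] in pixels, amid what is visible of it).
- nets.silhouettes(thing, camera): "mask" (420x560 bool, what is visible of it) and "xy" ([column, row] in pixels, amid what is visible of it).
- nets.landmark_of(thing, camera): "xy" ([column, row] in pixels: a listed point, or the origin of a listed thing).
The state is a dict: "t": time; "qpos": joint angles; "qd": joint speeds; "joint_torque": joint torques, N m; "tcp_pos": TCP position; "eef_rot": TCP orientation; "wrist_force": force on the tool from outside, world axes, zero at the start; "moment": the same for the moment, N m; "width": finger opening in mm.
Only numpy, scipy, OpenCV 4.12 (cv2) and the standard library are available. Lean on these libraries where they do the work, as an engineer would, in place of code of your own. Each camera call takes 0.05 s, during which the arm holds its last target.

## Working session

There is one attempt and no reset: what is moved stays moved. The work goes in short steps, Python scripts to look and compute and a tool call to move; the robot and the scene stay as the last step left them, time stands still between calls to the robot, and variables do not carry over. Pictures are saved under pics/ and viewed, and the job is handed in when it is done.

Besides the shell and the picture viewer there is one more tool, called in YAML: its name, and indented under it one key for each argument. step_arm: Moves the arm, as the interface text tells. Its arguments: {"type":"object","properties":{"targets":{"type":"array","items":{"type":"array","items":{"type":"number"}}}},"required":["targets"]}

```bash
mkdir -p pics; ls; cat > h.py <<'E'
import numpy as np, cv2
from plant import ctrl, optics, ticket, nets
def K(p):
    f=210/np.tan(np.radians(p['fov_y'])/2); return f,p['cx'],p['cy']
def proj(p,X):
    E=np.array(p['extrinsics']); f,cx,cy=K(p)
    c=E[:3,:3]@np.array(X,float)+E[:3,3]; return np.array([cx+f*c[0]/c[2],cy+f*c[1]/c[2]])
def ray(p,uv):
    E=np.array(p['extrinsics']); f,cx,cy=K(p)
    d=E[:3,:3].T@np.array([(uv[0]-cx)/f,(uv[1]-cy)/f,1]); o=-E[:3,:3].T@E[:3,3]; return o,d/np.linalg.norm(d)
def onz(p,uv,z):
    o,d=ray(p,uv); return o+d*(z-o[2])/d[2]
def tri(obs):
    A=np.zeros((3,3));b=np.zeros(3)
    for p,uv in obs:
        o,d=ray(p,uv); M=np.eye(3)-np.outer(d,d); A+=M;b+=M@o
    X=np.linalg.solve(A,b); return X,[np.round(proj(p,X)-uv,1) for p,uv in obs]
E
python3 - <<'E'
from h import *
o=ctrl.get_obs(); print(o, ctrl.pinch_z)
for n in ['side','top','wrist']:
    p=optics.camera_params(n); im=optics.read_camera(n); cv2.imwrite(f'pics/a_{n}.png',im)
    print(n,{k:(np.round(v,3).tolist()) for k,v in p.items()})
    for t in ['hook','hook_seat','stand_axis','clamp_center','clamp_saddle','bracket','hammer','wrench','offcut_a','driver']:
        try: print(t,[(np.round(d['xy']).tolist(),round(d['p'],2)) for d in nets.landmark_of(t,n)][:4])
        except Exception as e: print(t,e)
E
```

```text
pics
{'t': 0.0, 'qpos': array([ 1.04680044,  0.41191452, -0.01270861,  1.59707001,  0.00563337,
        1.13431201, -0.08219999]), 'qd': array([-0.00105598, -0.00040526, -0.00061327,  0.00190202,  0.00149456,
       -0.00010572, -0.00025061]), 'joint_torque': array([ 2.10711312e-05, -6.00630283e+01,  6.81857597e-01, -2.99410915e+01,
        1.37196397e-02,  1.05474656e-02, -1.39952408e-05]), 'tcp_pos': array([ 274.83431845, -560.75731306,  230.43337173]), 'eef_rot': array([-7.92289516e-04,  9.74139083e-01,  2.25947675e-01, -2.60853145e-04]), 'wrist_force': array([ 0.2393289 , -0.01437944,  0.94772697]), 'moment': array([-0.01924   , -0.03656641, -0.00124709]), 'width': 85.48259245155775} -18.700000000000003
side {'fov_y': 42.692, 'cx': 283.316, 'cy': 203.424, 'extrinsics': [[-0.926, -0.378, 0.013, 514.635], [-0.209, 0.483, -0.851, 225.706], [0.315, -0.79, -0.526, 1235.091], [0.0, 0.0, 0.0, 1.0]]}
hook it knows: bracket, clamp_center, clamp_saddle, driver, hammer, hook_seat, offcut, stand_axis, wrench
hook_seat [([250.0, 219.0], 0.78), ([304.0, 367.0], 0.72), ([388.0, 199.0], 0.71), (
[... 1066 characters left out ...]
saddle [([440.0, 248.0], 0.64), ([402.0, 234.0], 0.54)]
bracket [([330.0, 225.0], 0.56)]
hammer [([328.0, 160.0], 0.95)]
wrench [([181.0, 270.0], 0.55)]
offcut_a [([418.0, 184.0], 0.95), ([232.0, 204.0], 0.6), ([244.0, 259.0], 0.58)]
driver [([245.0, 260.0], 0.61), ([157.0, 213.0], 0.55)]
wrist {'fov_y': 59.077, 'cx': 269.526, 'cy': 206.284, 'extrinsics': [[0.441, -0.898, -0.0, -625.993], [-0.855, -0.42, 0.305, -40.301], [-0.274, -0.134, -0.952, 379.922], [0.0, 0.0, 0.0, 1.0]]}
hook it knows: bracket, clamp_center, clamp_saddle, driver, hammer, hook_seat, offcut, stand_axis, wrench
hook_seat []
stand_axis []
clamp_center []
clamp_saddle []
bracket []
hammer []
wrench []
offcut_a []
driver []
```

View pics/a_side.png

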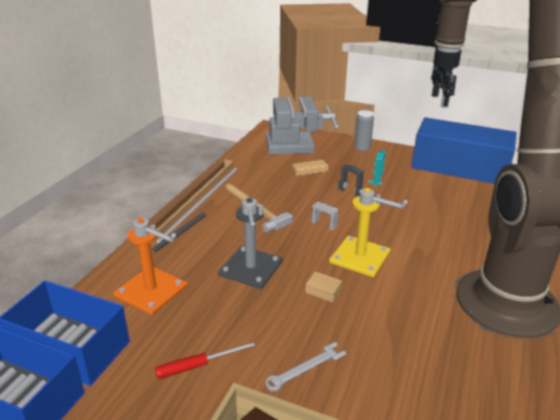

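View pics/a_top.png

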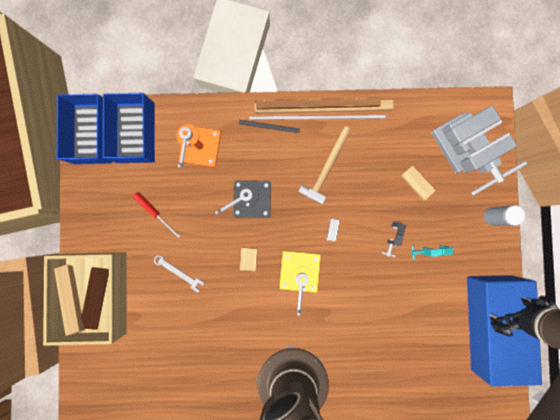

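Top view: the hooks are orange (185,133), dark grey (246,195) and yellow (302,280). The dark one is meant, since orange and yellow are excluded. The clamps are dark (398,237) and turquoise (435,252), and the dark one is meant. The bracket is at (333,230). I'll confirm with enlarged crops.

```bash
python3 - <<'E'
from h import *
t=cv2.imread('pics/a_top.png'); s=cv2.imread('pics/a_side.png')
a=cv2.resize(t[160:270,205:285],(400,550),interpolation=2); b=cv2.resize(t[210:275,370:460],(396,286),interpolation=2)
c=cv2.resize(s[185:290,210:290],(400,525),interpolation=2); d=cv2.resize(s[145:200,320:400],(396,272),interpolation=2)
o=np.zeros((560,800,3),np.uint8); o[:286,:396]=b; o[288:560,:396]=d; o[:525,400:]=c; cv2.imwrite('pics/b.png',o)
cv2.imwrite('pics/b2.png',a)
E
```

```text
(no output)
```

View pics/b.png

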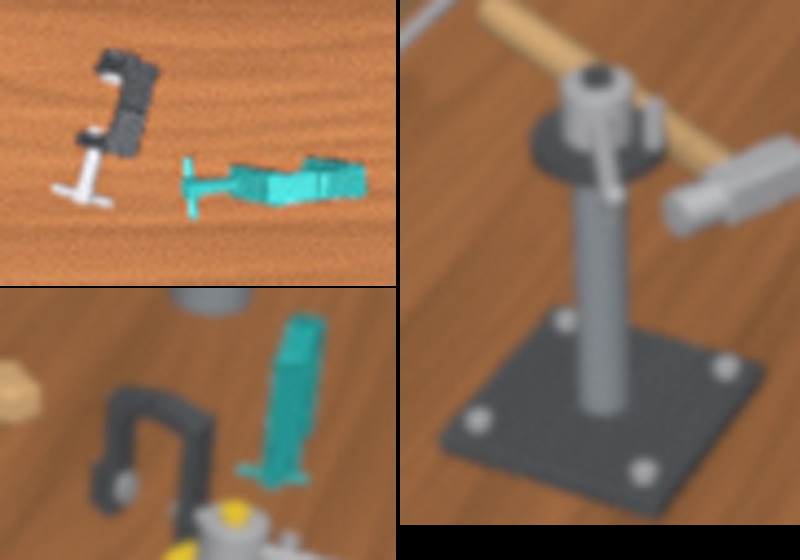

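View pics/b2.png

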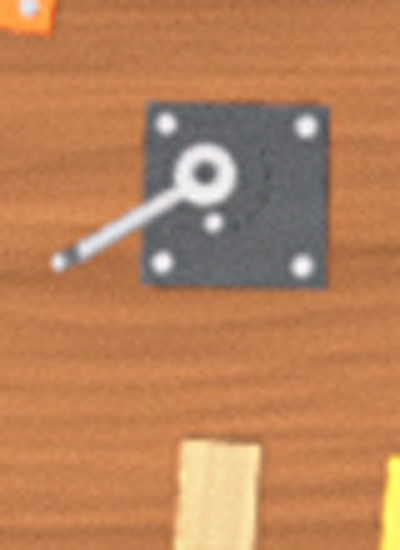

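```bash
python3 - <<'E'
from h import *
pt=optics.camera_params('top');ps=optics.camera_params('side')
print('hub', onz(pt,(246,194.8),192)) 
print('pin', onz(pt,(247.7,204.5),187))
print('tip', onz(pt,(216.8,212.3),189))
for uv in [(234.5,180.5),(270.7,180.7),(270.3,217.4),(233.5,217)]: print('base',onz(pt,uv,12))
print('hub tri',tri([(pt,(246,194.8)),(ps,(249,200))]))
for uv in [(401,222),(394,244)]: print('clampback', onz(pt,uv,86))
print(onz(pt,(388.5,254),25))
print('bracket',onz(pt,(333,230),55),'ham',onz(pt,(313,196),20),'offc',onz(pt,(248,259),25))
E
```

```text
hub [592.09801972 119.70154743 192.        ]
pin [565.2607934  115.95632117 187.        ]
tip [545.42499831 202.05808522 189.        ]
base [653.14633406 174.68542495  12.        ]
base [649.78191364  57.32154245  12.        ]
base [530.88815216  61.09836428  12.        ]
base [534.90820711 179.83088032  12.        ]
hub tri (array([592.88081748, 119.69033548, 196.74179367]), [array([-0.2, -0.4]), array([0.5, 0.1])])
clampback [ 506.53385198 -338.50562716   86.        ]
clampback [ 440.52025162 -314.81099904   86.        ]
[ 405.80098801 -312.57573917   25.        ]
bracket [ 486.47224994 -135.00894738   55.        ] ham [596.35675984 -77.94233313  20.        ] offc [400.20403432 134.14480817  25.        ]
```

step_arm:
  targets:
    - [15, 35, 9, 0, 0, 0, 0]
    - [31, 75, 12, 0, 0, 0, 0]
    - [31, 75, 12, 0, 0, 0, 0]
    - [31, 75, 12, 0, 0, 0, 0]
    - [31, 75, 12, 0, 0, 0, 0]
    - [31, 75, 12, 0, 0, 0, 0]
    - [31, 75, 12, 0, 0, 0, 0]
    - [31, 75, 12, 0, 0, 0, 0]
    - [31, 75, 12, 0, 0, 0, 0]
    - [31, 75, 12, 0, 0, 0, 0]
    - [31, 75, 12, 0, 0, 0, 0]
    - [31, 75, 12, 0, 0, 0, 0]
    - [31, 75, 12, 0, 0, 0, 0]
    - [31, 75, 12, 0, 0, 0, 0]
    - [31, 75, 12, 0, 0, 0, 0]
    - [31, 75, 12, 0, 0, 0, 0]
    - [31, 75, 12, 0, 0, 0, 0]

```text
t: 3.62
tcp_pos: [585.2, 187.0, 351.5]
eef_rot: [0.0, 0.974, 0.225, 0.0]
wrist_force: [-0.1, 0.3, 0.4]
width: -0.0
```

```bash
python3 - <<'E'
from h import *
o=ctrl.get_obs(); print({k:np.round(v,3).tolist() for k,v in o.items()})
n='wrist'
p=optics.camera_params(n); im=optics.read_camera(n); cv2.imwrite(f'pics/c_{n}.png',im)
np.save('pc.npy',p,allow_pickle=True)
for t in ['hook_seat','stand_axis']:
    print(t,[(np.round(d['xy']).tolist(),round(d['p'],2)) for d in nets.landmark_of(t,n)][:4])
print('pred', proj(p,(592,119.5,194)),proj(p,(565,116,187)),proj(p,(545,202,199)))
E
```

```text
{'t': 3.625, 'qpos': [-0.025, 0.368, -0.51, 1.419, 0.18, 1.401, -1.654], 'qd': [-0.002, 0.002, -0.005, -0.004, -0.001, -0.001, -0.002], 'joint_torque': [-0.245, -56.175, -5.127, -32.02, 0.011, -0.005, 0.007], 'tcp_pos': [585.157, 186.96, 351.538], 'eef_rot': [0.0, 0.974, 0.225, 0.0], 'wrist_force': [-0.131, 0.293, 0.351], 'moment': [-0.037, -0.018, 0.042], 'width': -0.031}
hook_seat [([277.0, 208.0], 0.92)]
stand_axis [([344.0, 207.0], 0.78)]
pred [342.61293736 212.02617651] [329.68239604 236.85947914] [231.48032808 220.71672018]
```

View pics/c_wrist.png

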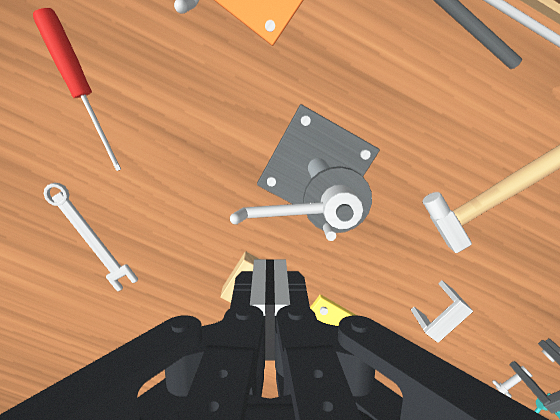

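The wrist view agrees with the top view: hub (344,211), pin (331,236), tip (237,218).

```bash
python3 - <<'E'
from h import *
p=optics.camera_params('wrist')
h=onz(p,(344,211),194); t=onz(p,(236.5,217.5),198); s=onz(p,(277,210),185); pin=onz(p,(331,236),187)
for n,v in zip(['hub','tip','seat','pin'],[h,t,s,pin]):
    d=(v-h)[:2]; print(n,v.round(1),np.linalg.norm(d).round(1),np.degrees(np.arctan2(d[1],d[0])).round(1))
im=cv2.imread('pics/c_wrist.png'); cv2.imwrite('pics/c2.png',cv2.resize(im[90:260,220:390],(680,680)[:2],interpolation=2)[:600])
E
```

```text
hub [593.4 119.8 194. ] 0.0 0.0
tip [549.1 200.2 198. ] 91.8 118.9
seat [566.4 170.2 185. ] 57.1 118.2
pin [566.3 116.3 187. ] 27.3 -172.5
```

View pics/c2.png

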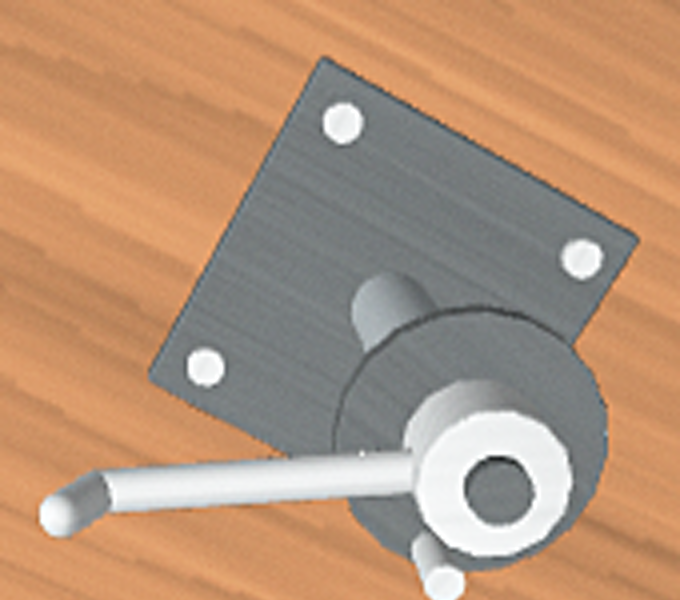

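step_arm:
  targets:
    - [0.5, 0.3, -5, 0, 0, 0, 0]
    - [0.5, 0.3, -10, 0, 0, 0, 0]
    - [0.5, 0.3, -14, 0, 0, 0, 0]
    - [0.5, 0.3, -17, 0, 0, 0, 0]
    - [0.5, 0.3, -19, 0, 0, 0, 0]
    - [0.5, 0.3, -19, 0, 0, 0, 0]
    - [0.5, 0.3, -19, 0, 0, 0, 0]

```text
t: 4.65
tcp_pos: [590.6, 191.9, 162.3]
eef_rot: [-0.0, 0.974, 0.226, 0.001]
wrist_force: [0.0, -0.2, 0.6]
width: 0.2
```

```bash
python3 - <<'E'
from h import *
for n in ['wrist','side']:
    im=optics.read_camera(n); cv2.imwrite(f'pics/d_{n}.png',im)
im=cv2.imread('pics/d_side.png');cv2.imwrite('pics/d_s2.png',cv2.resize(im[120:300,170:360],(760,720)[:2],interpolation=2)[:600])
# arc plan relative to current TCP
A=np.array([593.2,119.7]); c=ctrl.get_obs()['tcp_pos'][:2]; print(c)
def pos(th,gap):
    t=np.radians(th); a=np.array([np.cos(t),np.sin(t)]); n=np.array([-a[1],a[0]])
    return A+62*a-n*(5+11+gap)
for th in [118.5,123,128,133,138,143,148,153,158,163,167]: print(th, ((pos(th,0)-c)/10).round(2), (th-118.5))
E
```

```text
[590.7695448  192.05181284]
118.5 [-1.31 -1.02] 0.0
123 [-1.79 -1.16] 4.5
128 [-2.31 -1.36] 9.5
133 [-2.82 -1.61] 14.5
138 [-3.29 -1.9 ] 19.5
143 [-3.75 -2.23] 24.5
148 [-4.17 -2.59] 29.5
153 [-4.55 -2.99] 34.5
158 [-4.91 -3.43] 39.5
163 [-5.22 -3.89] 44.5
167 [-5.44 -4.28] 48.5
```

View pics/d_wrist.png

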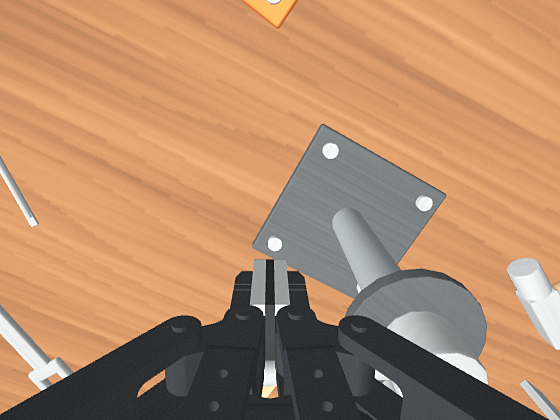

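View pics/d_s2.png

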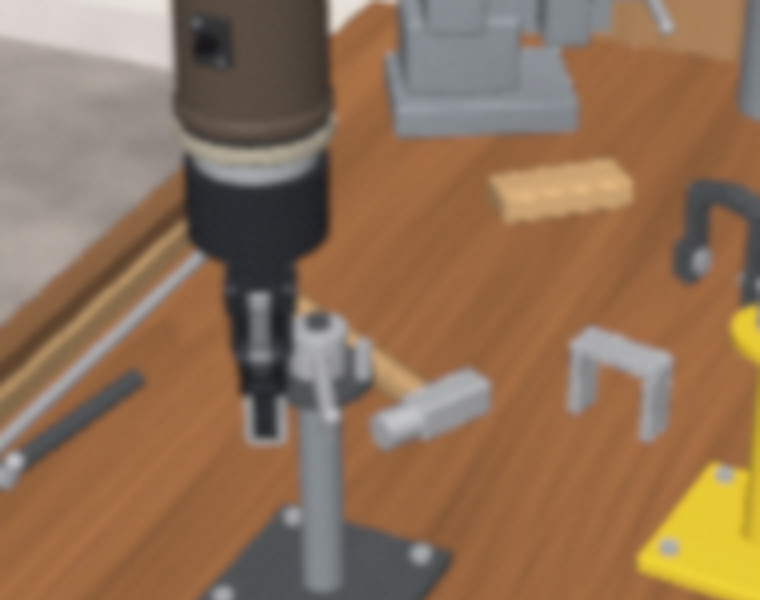

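Fingers are in place beside the arm on its far (+y) side. Next I'll push along the arc, turning with it, and stop well short of the expected pin angle.

step_arm:
  targets:
    - [-0.6, -0.5, 0, 0, 0, 0, 0]
    - [-1.0, -0.8, 0, 0, 0, 0, 0]
    - [-1.2, -0.95, 0, 0, 0, 0, 0]
    - [-1.4, -1.05, 0, 0, 0, 1, 0]
    - [-1.6, -1.1, 0, 0, 0, 3, 0]
    - [-1.8, -1.16, 0, 0, 0, 5, 0]

```text
t: 5.5
tcp_pos: [572.6, 180.4, 161.5]
eef_rot: [-0.0, 0.963, 0.269, 0.001]
wrist_force: [3.4, 0.6, -0.3]
width: 0.2
```

step_arm:
  targets:
    - [-0.26, -0.1, 0, 0, 0, 2.5, 0]
    - [-0.51, -0.2, 0, 0, 0, 5, 0]
    - [-0.77, -0.32, 0, 0, 0, 7.5, 0]
    - [-1.02, -0.45, 0, 0, 0, 10, 0]
    - [-1.26, -0.59, 0, 0, 0, 12.5, 0]
    - [-1.5, -0.74, 0, 0, 0, 15, 0]
    - [-1.74, -0.9, 0, 0, 0, 17.5, 0]

```text
t: 6.38
tcp_pos: [555.2, 171.4, 161.5]
eef_rot: [-0.0, 0.911, 0.413, 0.001]
wrist_force: [3.0, 0.7, 0.2]
width: -0.1
```

step_arm:
  targets:
    - [-0.22, -0.17, 0, 0, 0, 2.5, 0]
    - [-0.43, -0.35, 0, 0, 0, 5, 0]
    - [-0.63, -0.53, 0, 0, 0, 7.5, 0]

```text
t: 6.75
tcp_pos: [548.9, 166.2, 161.6]
eef_rot: [-0.0, 0.882, 0.472, 0.001]
wrist_force: [2.6, 2.1, -1.5]
width: -0.4
```

step_arm:
  targets:
    - [-0.15, -0.16, 0, 0, 0, 2, 0]
    - [-0.31, -0.32, 0, 0, 0, 4, 0]
    - [-0.46, -0.49, 0, 0, 0, 6, 0]

```text
t: 7.12
tcp_pos: [543.8, 161.2, 161.5]
eef_rot: [-0.0, 0.856, 0.517, 0.0]
wrist_force: [2.3, 1.9, 0.7]
width: 0.2
```

step_arm:
  targets:
    - [-0.1, -0.13, 0, 0, 0, 1.5, 0]
    - [-0.2, -0.26, 0, 0, 0, 3, 0]

```text
t: 7.38
tcp_pos: [541.7, 158.5, 161.4]
eef_rot: [-0.0, 0.842, 0.539, 0.0]
wrist_force: [2.6, 2.8, 1.5]
width: 0.2
```

step_arm:
  targets:
    - [-0.06, -0.09, 0, 0, 0, 1, 0]
    - [-0.12, -0.18, 0, 0, 0, 2, 0]

```text
t: 7.62
tcp_pos: [540.4, 156.7, 161.3]
eef_rot: [-0.0, 0.833, 0.553, -0.0]
wrist_force: [1.7, 1.9, 2.1]
width: 0.0
```

step_arm:
  targets:
    - [-0.06, -0.1, 0, 0, 0, 1, 0]
    - [-0.1, -0.18, 0, 0, 0, 2, 0]

```text
t: 7.88
tcp_pos: [539.3, 154.9, 161.3]
eef_rot: [-0.0, 0.823, 0.568, -0.0]
wrist_force: [0.4, 2.4, 2.4]
width: 0.4
```

step_arm:
  targets:
    - [-0.05, -0.1, 0, 0, 0, 1, 0]

```text
t: 8.0
tcp_pos: [538.8, 154.0, 161.2]
eef_rot: [-0.0, 0.818, 0.575, -0.0]
wrist_force: [0.7, 3.3, 1.5]
width: -0.1
```

step_arm:
  targets:
    - [-0.05, -0.1, 0, 0, 0, 1, 0]

```text
t: 8.12
tcp_pos: [538.2, 152.9, 161.2]
eef_rot: [-0.0, 0.813, 0.582, -0.0]
wrist_force: [0.7, 3.2, 2.1]
width: -0.1
```

step_arm:
  targets:
    - [-0.04, -0.1, 0, 0, 0, 1, 0]

```text
t: 8.25
tcp_pos: [537.8, 151.9, 161.1]
eef_rot: [-0.0, 0.808, 0.589, -0.0]
wrist_force: [-0.3, 3.4, 1.2]
width: 0.0
```

step_arm:
  targets:
    - [-0.03, -0.08, 0, 0, 0, 0.7, 0]

```text
t: 8.38
tcp_pos: [537.5, 151.0, 161.1]
eef_rot: [-0.0, 0.805, 0.594, -0.0]
wrist_force: [-0.1, 3.9, 0.7]
width: -0.1
```

step_arm:
  targets:
    - [-0.03, -0.08, 0, 0, 0, 0.7, 0]

```text
t: 8.5
tcp_pos: [537.2, 150.2, 161.1]
eef_rot: [-0.0, 0.801, 0.599, -0.0]
wrist_force: [-1.0, 3.3, 0.8]
width: -0.2
```

step_arm:
  targets:
    - [-0.03, -0.08, 0, 0, 0, 0.7, 0]

```text
t: 8.62
tcp_pos: [536.9, 149.4, 161.1]
eef_rot: [-0.0, 0.797, 0.604, -0.0]
wrist_force: [-1.4, 4.0, 0.4]
width: 0.2
```

step_arm:
  targets:
    - [-0.02, -0.06, 0, 0, 0, 0.5, 0]

```text
t: 8.75
tcp_pos: [536.7, 148.9, 161.1]
eef_rot: [-0.0, 0.795, 0.607, -0.0]
wrist_force: [-2.3, 4.2, 0.2]
width: 0.1
```

step_arm:
  targets:
    - [-0.02, -0.06, 0, 0, 0, 0.5, 0]

```text
t: 8.88
tcp_pos: [536.5, 148.6, 161.1]
eef_rot: [-0.0, 0.792, 0.611, -0.0]
wrist_force: [-1.9, 6.1, -0.1]
width: -0.3
```

step_arm:
  targets:
    - [-0.02, -0.06, 0, 0, 0, 0.5, 0]

```text
t: 9.0
tcp_pos: [536.3, 148.3, 161.2]
eef_rot: [-0.001, 0.789, 0.614, 0.0]
wrist_force: [-1.3, 6.5, -1.4]
width: -0.0
```

step_arm:
  targets:
    - [-0.015, -0.06, 0, 0, 0, 0, 0]

```text
t: 9.12
tcp_pos: [536.2, 148.1, 161.2]
eef_rot: [-0.001, 0.789, 0.614, 0.0]
wrist_force: [-1.2, 7.5, 0.1]
width: 0.2
```

step_arm:
  targets:
    - [-0.015, -0.06, 0, 0, 0, 0, 0]

```text
t: 9.25
tcp_pos: [536.1, 147.8, 161.2]
eef_rot: [-0.001, 0.789, 0.614, 0.001]
wrist_force: [-0.8, 9.1, -1.5]
width: 0.3
```

step_arm:
  targets:
    - [-0.02, -0.08, 0, 0, 0, 0, 0]
    - [-0.02, -0.08, 0, 0, 0, 0, 0]

```text
t: 9.5
tcp_pos: [536.0, 147.6, 161.3]
eef_rot: [-0.001, 0.789, 0.614, 0.001]
wrist_force: [-0.2, 8.8, -1.8]
width: 0.1
```

step_arm:
  targets:
    - [-0.02, -0.06, 0, 0, 0, 0, 0]
    - [-0.02, -0.06, 0, 0, 0, 0, 0]

```text
t: 9.75
tcp_pos: [535.9, 147.4, 161.3]
eef_rot: [-0.001, 0.789, 0.615, 0.001]
wrist_force: [0.0, 10.1, -3.2]
width: 0.1
```

step_arm:
  targets:
    - [-0.02, -0.09, 0, 0, 0, 0, 0]
    - [-0.02, -0.09, 0, 0, 0, 0, 0]

```text
t: 10.0
tcp_pos: [535.9, 147.1, 161.4]
eef_rot: [-0.001, 0.789, 0.615, 0.002]
wrist_force: [0.7, 11.4, -4.2]
width: 0.1
```

step_arm:
  targets:
    - [0, -0.02, 0, 0, 0, 0, 0]
    - [0, -0.02, 0, 0, 0, 0, 0]
    - [0, -0.02, 0, 0, 0, 0, 0]
    - [0, -0.02, 0, 0, 0, 0, 0]
    - [0, -0.02, 0, 0, 0, 0, 0]

```text
t: 10.62
tcp_pos: [535.8, 147.1, 161.4]
eef_rot: [-0.001, 0.789, 0.615, 0.002]
wrist_force: [0.3, 12.0, -3.5]
width: 0.0
```

```bash
python3 - <<'E'
from h import *
im=optics.read_camera('top');cv2.imwrite('pics/e_t.png',cv2.resize(im[160:270,205:285],(400,550),interpolation=2))
im=optics.read_camera('side');cv2.imwrite('pics/e_s.png',cv2.resize(im[160:260,190:300],(660,600),interpolation=2))
o=ctrl.get_obs(); print(o['wrist_force'],o['moment'],o['tcp_pos'])
E
```

```text
[ 0.01891471 13.14287676 -3.46539439] [ 2.53259119 -0.05046489  0.02579578] [535.82077346 147.07378964 161.37444002]
```

View pics/e_s.png

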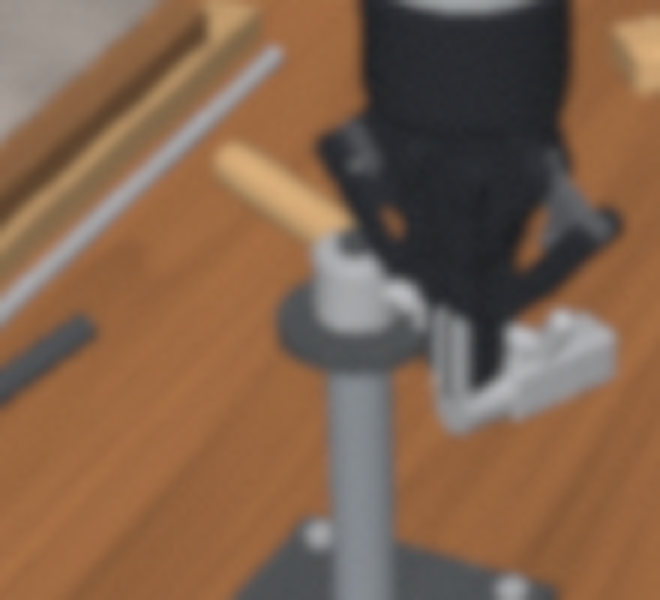

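The hook is held on the pin with 12–13 N for over 0.5 s. Now I'll back off and look.

step_arm:
  targets:
    - [0.3, 1.0, 0, 0, 0, 0, 0]
    - [0.6, 2.4, 0, 0, 0, 0, 0]
    - [0.6, 2.6, 2, 0, 0, 0, 0]
    - [0.6, 2.6, 8, 0, 0, 0, 0]
    - [0, 2.6, 14, 0, 0, 0, 1]
    - [-1, 1, 20, 0, 0, 0, 1]
    - [-1, 0, 20, 0, 0, 0, 1]
    - [-1, 0, 20, 0, 0, 0, 1]

```text
t: 11.72
tcp_pos: [526.1, 142.7, 360.9]
eef_rot: [0.001, 0.79, 0.613, -0.0]
wrist_force: [0.0, -0.7, -0.5]
width: 72.4
```

```bash
python3 - <<'E'
from h import *
n='wrist'
p=optics.camera_params(n); im=optics.read_camera(n); cv2.imwrite(f'pics/f_{n}.png',im)
for t in ['hook_seat','stand_axis']:
    print(t,[(np.round(d['xy'],1).tolist(),round(d['p'],2)) for d in nets.landmark_of(t,n)][:4])
print('pred hub,pin', proj(p,(593.2,119.7,194)),proj(p,(566.2,116.2,187)))
np.save('pf.npy',p,allow_pickle=True)
E
```

```text
hook_seat [([286.9, 186.9], 0.81)]
stand_axis [([155.6, 369.5], 0.84), ([349.6, 183.3], 0.75)]
pred hub,pin [350.68296096 187.99139626] [319.88298019 196.92032316]
```

View pics/f_wrist.png

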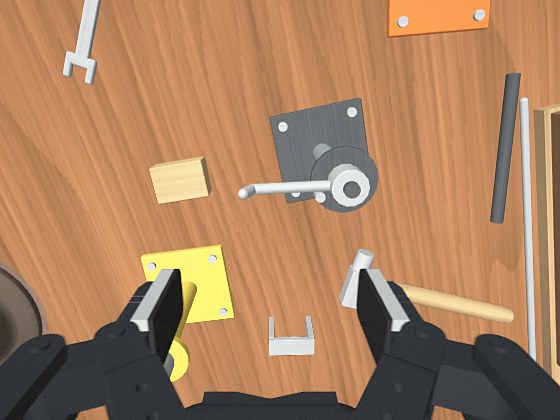

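```bash
python3 - <<'E'
from h import *
p=np.load('pf.npy',allow_pickle=True).item()
im=cv2.imread('pics/f_wrist.png'); cv2.imwrite('pics/f2.png',cv2.resize(im[140:240,220:390],(800,470),interpolation=2))
A=onz(p,(351,187.7),194)
for n,uv,z in [('hub',(351,187.7),194),('tip',(244.5,193.5),198),('seat',(285.5,187.8),185),('pin',(321,197),187)]:
    v=onz(p,uv,z); d=v[:2]-A[:2]; print(n,v.round(1),np.linalg.norm(d).round(1),np.degrees(np.arctan2(d[1],d[0])).round(1))
E
```

```text
hub [593.5 119.9 194. ] 0.0 0.0
tip [503.5 138.8 198. ] 91.9 168.2
seat [538.5 131.4 185. ] 56.2 168.2
pin [567.1 115.9 187. ] 26.7 -171.4
```

View pics/f2.png

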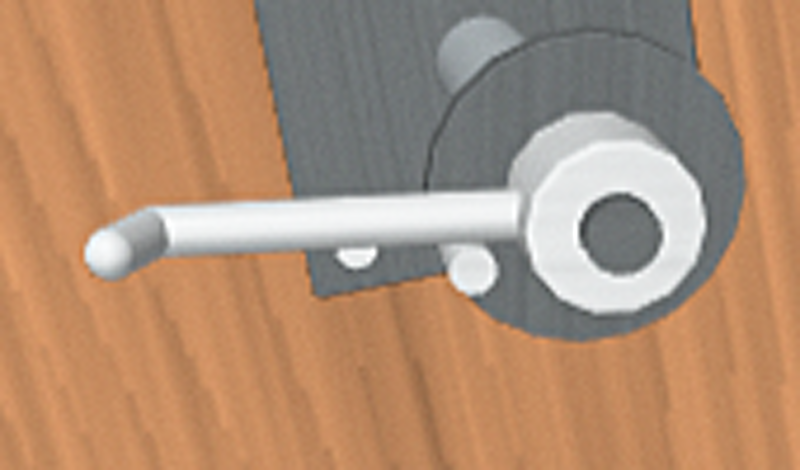

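Arm at 168.2° in world, against the pin (about −0.17 rad). Seat estimate is (538.6, 131.2, 185). Now to the clamp.

step_arm:
  targets:
    - [-1.5, -12, -0.5, 0, 0, -2, 1]
    - [-5.3, -47, -3, 0, 0, -5, 1]
    - [-5.3, -47, -3, 0, 0, -5, 1]
    - [-5.3, -47, -3, 0, 0, -5, 1]
    - [-5.3, -47, -3, 0, 0, -5, 1]
    - [-5.3, -47, -3, 0, 0, -5, 1]
    - [-5.3, -47, -3, 0, 0, -5, 1]
    - [-5.3, -47, -3, 0, 0, -5, 1]
    - [-5.3, -47, -3, 0, 0, -5, 1]
    - [-5.3, -47, -3, 0, 0, -5, 1]
    - [-5.3, -47, -3, 0, 0, -5, 1]
    - [-5.3, -47, -3, 0, 0, -5, 1]

```text
t: 13.38
tcp_pos: [473.3, -325.0, 331.5]
eef_rot: [0.0, 0.815, 0.579, 0.0]
wrist_force: [0.1, -0.8, 0.2]
width: 85.5
```

```bash
python3 - <<'E'
from h import *
n='wrist'
o=ctrl.get_obs(); print(o['qpos'].round(2),o['eef_rot'])
p=optics.camera_params(n); im=optics.read_camera(n); cv2.imwrite(f'pics/g_{n}.png',im)
for t in ['clamp_center','clamp_saddle']:
    print(t,[(np.round(d['xy'],1).tolist(),round(d['p'],2)) for d in nets.landmark_of(t,n)][:4])
np.save('pg.npy',p,allow_pickle=True)
E
```

```text
[ 0.89  0.3  -0.48  1.55  0.14  1.33  0.06] [1.39783827e-04 8.15025133e-01 5.79425585e-01 6.67930790e-05]
clamp_center [([261.0, 271.0], 0.81), ([267.2, 165.2], 0.57)]
clamp_saddle [([270.1, 170.3], 0.76), ([259.5, 280.5], 0.59)]
```

View pics/g_wrist.png

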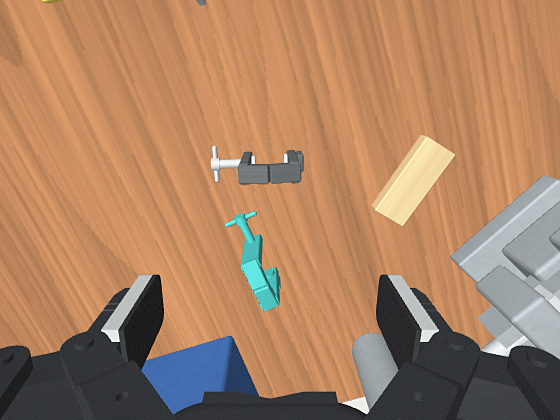

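```bash
python3 - <<'E'
from h import *
im=cv2.imread('pics/g_wrist.png'); cv2.imwrite('pics/g2.png',cv2.resize(im[130:320,200:320],(480,760)[:2],interpolation=2)[:600])
E
```

```text
(no output)
```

View pics/g2.png

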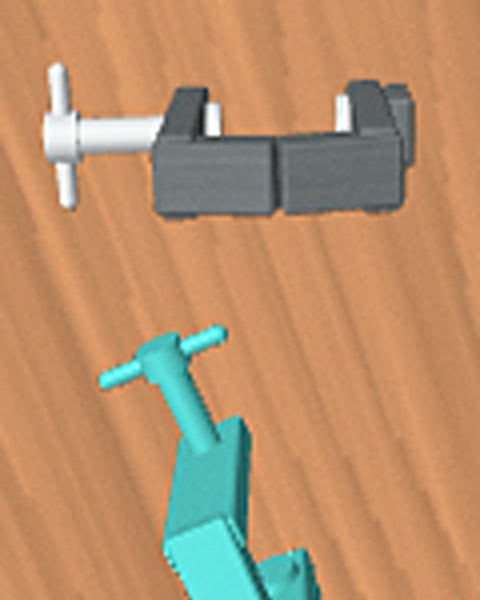

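```bash
python3 - <<'E'
from h import *
p=np.load('pg.npy',allow_pickle=True).item()
q=lambda x,y:(200+x/4,130+y/4)
for ze in [80,82,84]:
    L=onz(p,q(156,177),ze);R=onz(p,q(401,169),ze);d=L-R
    print(ze,L,R,(L+R)/2,np.linalg.norm(d),np.degrees(np.arctan2(d[1],d[0])))
print('apex',onz(p,q(276,175),88)); 
print('depth',np.linalg.norm(onz(p,q(274,138),88)-onz(p,q(277,212),88)))
print('screwhead',onz(p,q(62,135),20), 'turq nearest',onz(p,q(160,340),20),onz(p,q(235,420),85))
o=ctrl.get_obs();print(o['tcp_pos'],o['width'])
E
```

```text
80 [ 438.49800876 -326.08290667   80.        ] [ 502.07571777 -345.81569715   80.        ] [ 470.28686326 -335.94930191   80.        ] 66.56957340204568 162.75707960274917
82 [ 438.80487298 -325.70749835   82.        ] [ 502.06010334 -345.34020024   82.        ] [ 470.43248816 -335.5238493    82.        ] 66.23191943133571 162.7570796027492
84 [ 439.1117372  -325.33209004   84.        ] [ 502.04448891 -344.86470333   84.        ] [ 470.57811306 -335.09839669   84.        ] 65.89426546062587 162.75707960274917
apex [ 470.08678536 -334.55011623   88.        ]
depth 20.13344240362856
screwhead [ 406.41757047 -315.30077631   20.        ] turq nearest [ 411.52667965 -388.34219241   20.        ] [ 435.67623583 -398.22686834   85.        ]
[ 472.98192337 -325.65443179  331.51453362] 85.50484285437393
```

The dark clamp with the steel screw is at (270,173), and the turquoise look-alike is at (258,265). The dark one fits: measured width 66.2 mm against 66. Aligning and descending part way.

step_arm:
  targets:
    - [-0.27, -0.93, -3, 0, 0, 2, 1]
    - [-0.27, -0.93, -8, 0, 0, 2, 1]
    - [-0.27, -0.93, -13, 0, 0, 2, 1]
    - [-0.27, -0.93, -18, 0, 0, 2, 1]
    - [-0.27, -0.93, -20, 0, 0, 2, 1]
    - [-0.27, -0.93, -20, 0, 0, 2, 1]
    - [-0.27, -0.93, -20, 0, 0, 2, 1]

```text
t: 14.4
tcp_pos: [470.9, -335.7, 132.5]
eef_rot: [0.001, 0.805, 0.593, 0.0]
wrist_force: [-0.2, 0.1, 0.8]
width: 85.8
```

```bash
python3 - <<'E'
from h import *
n='wrist'
o=ctrl.get_obs(); print(o['tcp_pos'],np.degrees(2*np.arctan2(o['eef_rot'][2],o['eef_rot'][1])))
p=optics.camera_params(n); im=optics.read_camera(n); cv2.imwrite(f'pics/h_{n}.png',im)
np.save('ph.npy',p,allow_pickle=True)
E
```

```text
[ 470.90410889 -335.68258512  132.52866813] 72.71991655052389
```

View pics/h_wrist.png

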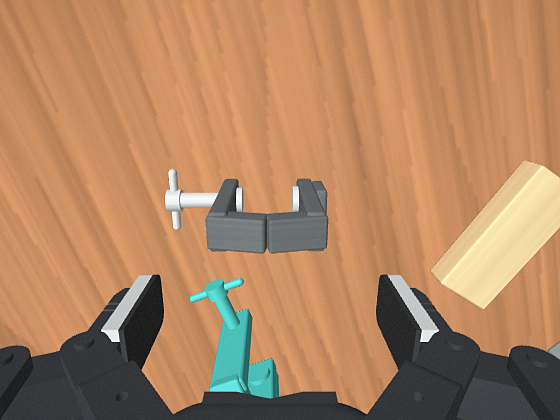

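```bash
python3 - <<'E'
from h import *
p=np.load('ph.npy',allow_pickle=True).item()
L=onz(p,(207,232.5),82);R=onz(p,(327.5,231.5),82);d=L-R
print(L,R,(L+R)/2,np.linalg.norm(d),np.degrees(np.arctan2(d[1],d[0])))
a,b=onz(p,(267,216),88),onz(p,(267,252.5),88)
print('apex edges',a,b,(a+b)/2,np.linalg.norm(a-b))
E
```

```text
[ 437.97834602 -325.51739936   82.        ] [ 502.60908607 -345.00884314   82.        ] [ 470.29371605 -335.26312125   82.        ] 67.50591780641719 163.21765384562167
apex edges [ 473.64617166 -324.16519835   88.        ] [ 467.26861352 -344.56278885   88.        ] [ 470.45739259 -334.3639936    88.        ] 21.371358074883304
```

step_arm:
  targets:
    - [-0.05, 0.05, -3, 0, 0, 0, 1]
    - [-0.05, 0.05, -6, 0, 0, 0, 1]
    - [-0.05, 0.05, -8, 0, 0, 0, 1]
    - [-0.05, 0.05, -9.7, 0, 0, 0, 1]
    - [-0.05, 0.05, -9.7, 0, 0, 0, 1]

```text
t: 15.08
tcp_pos: [469.4, -334.8, 33.9]
eef_rot: [-0.0, 0.805, 0.593, -0.0]
wrist_force: [0.1, -0.1, -0.2]
width: 85.2
```

step_arm:
  targets:
    - [0, 0, 0, 0, 0, 0, 0.5]
    - [0, 0, 0, 0, 0, 0, 0.5]
    - [0, 0, 0, 0, 0, 0, 0.3]
    - [0, 0, 0, 0, 0, 0, 0.3]
    - [0, 0, 0, 0, 0, 0, 0.3]

```text
t: 15.7
tcp_pos: [470.1, -335.2, 35.7]
eef_rot: [0.001, 0.805, 0.593, 0.0]
wrist_force: [-2.1, 1.6, 6.2]
width: 66.1
```

```bash
python3 - <<'E'
from h import *
o=ctrl.get_obs(); print(o['tcp_pos'],o['width'],o['wrist_force'],o['moment'])
im=optics.read_camera('wrist'); cv2.imwrite('pics/i_w.png',im)
im=optics.read_camera('side');cv2.imwrite('pics/i_s.png',cv2.resize(im[80:220,280:450],(728,600),interpolation=2))
E
```

```text
[ 470.07334492 -335.20207963   35.66824057] 66.07090652361866 [-2.06170374  1.57848466  6.16287797] [0.2763349  0.31638479 0.06386354]
```

View pics/i_w.png

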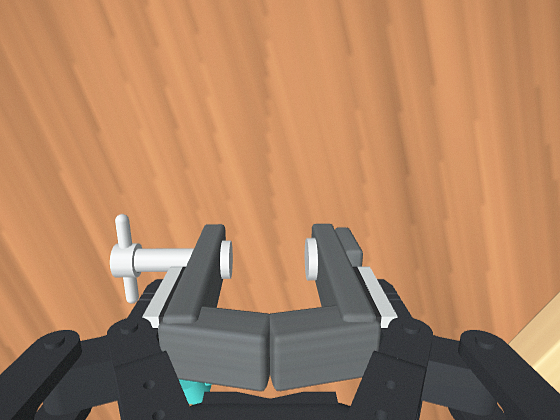

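View pics/i_s.png

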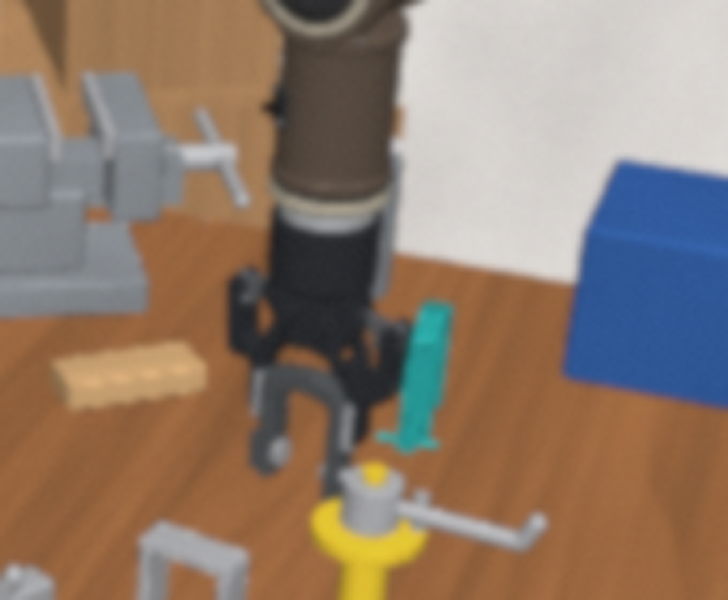

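Grasp is good (width 66.1 mm, clamp upright). Lifting, then carrying across while turning.

step_arm:
  targets:
    - [0, 0, 2, 0, 0, 0, 0.3]
    - [0, 0, 5, 0, 0, 0, 0.3]
    - [0, 0, 10, 0, 0, 0, 0.3]
    - [0, 0, 15, 0, 0, 0, 0.3]
    - [0, 0, 20, 0, 0, 0, 0.3]
    - [0, 0, 25, 0, 0, 0, 0.3]
    - [0, 0, 25.5, 0, 0, 0, 0.3]

```text
t: 16.68
tcp_pos: [471.1, -335.2, 294.6]
eef_rot: [0.004, 0.805, 0.593, 0.001]
wrist_force: [0.4, 0.3, -5.2]
width: 65.6
```

step_arm:
  targets:
    - [0.5, 4, 0, 0, 0, 8, 0.3]
    - [1.2, 8, 0, 0, 0, 16, 0.3]
    - [1.9, 12.5, 0, 0, 0, 25, 0.3]
    - [2.6, 17, 0, 0, 0, 34, 0.3]
    - [3.3, 22, 0, 0, 0, 43, 0.3]
    - [4, 27, 0, 0, 0, 52, 0.3]
    - [4.7, 32, 0, 0, 0, 61, 0.3]
    - [5.4, 37, 0, 0, 0, 70, 0.3]
    - [6, 42, 0, 0, 0, 79, 0.3]
    - [6.5, 45, 0, 0, 0, 88, 0.3]
    - [6.8, 46.6, 0, 0, 0, 95.5, 0.3]
    - [6.8, 46.6, 0, 0, 0, 95.5, 0.3]
    - [6.8, 46.6, 0, 0, 0, 95.5, 0.3]
    - [6.8, 46.6, 0, 0, 0, 95.5, 0.3]

```text
t: 18.42
tcp_pos: [537.5, 129.8, 289.1]
eef_rot: [-0.0, 0.104, 0.995, -0.0]
wrist_force: [-0.3, -1.1, -3.5]
width: 65.6
```

```bash
python3 - <<'E'
from h import *
n='wrist'
o=ctrl.get_obs(); print(o['tcp_pos'],o['width'],o['qpos'].round(2),o['wrist_force'],np.degrees(2*np.arctan2(o['eef_rot'][2],o['eef_rot'][1])))
p=optics.camera_params(n); im=optics.read_camera(n); cv2.imwrite(f'pics/j_{n}.png',im)
np.save('pj.npy',p,allow_pickle=True)
print(proj(p,(593.4,119.8,194)),proj(p,(538.6,131.2,185)))
im=optics.read_camera('side');cv2.imwrite('pics/j_s.png',cv2.resize(im[100:300,160:360],(600,600),interpolation=2))
im=optics.read_camera('top');cv2.imwrite('pics/j_t.png',im)
E
```

```text
[537.54692291 129.77227917 289.13084121] 65.5714991366565 [ 0.4   0.39 -0.97  1.65  0.34  1.28  0.74] [-0.31108578 -1.13406658 -3.52696562] 168.03453513051517
[273.25691207 283.00914255] [273.14115687 205.41374417]
```

View pics/j_wrist.png

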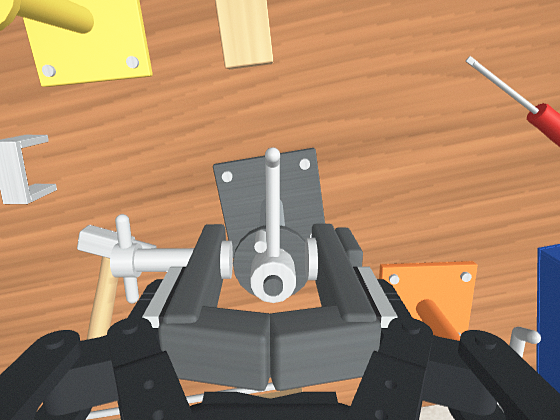

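View pics/j_s.png

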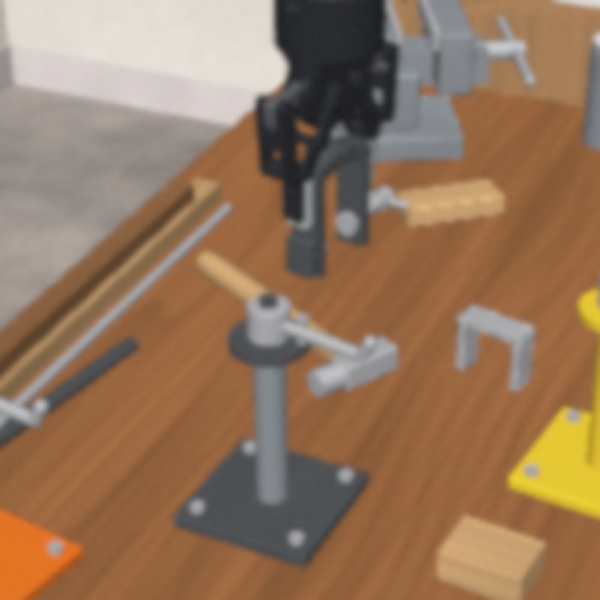

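Hub (273,283) and arm (column 273) are as predicted, so the clamp is centred over the arm. Descending in stages.

step_arm:
  targets:
    - [0.1, 0.15, -3, 0, 0, 0, 0.3]
    - [0.1, 0.15, -5, 0, 0, 0, 0.3]
    - [0.1, 0.15, -7, 0, 0, 0, 0.3]
    - [0.1, 0.15, -8.5, 0, 0, 0, 0.3]
    - [0.1, 0.15, -8.5, 0, 0, 0, 0.3]

```text
t: 19.2
tcp_pos: [538.0, 132.4, 203.2]
eef_rot: [-0.001, 0.103, 0.995, -0.0]
wrist_force: [-0.0, 0.2, -4.0]
width: 65.8
```

```bash
python3 - <<'E'
from h import *
n='wrist'
o=ctrl.get_obs(); print(o['tcp_pos'],o['width'],o['wrist_force'],np.degrees(2*np.arctan2(o['eef_rot'][2],o['eef_rot'][1])))
p=optics.camera_params(n); im=optics.read_camera(n); cv2.imwrite(f'pics/k_{n}.png',im)
print(proj(p,(593.4,119.8,194)),proj(p,(538.6,131.2,185)))
im=optics.read_camera('side');cv2.imwrite('pics/k_s.png',cv2.resize(im[100:300,160:360],(600,600),interpolation=2))
E
```

```text
[538.04950491 132.3654489  203.15612546] 65.80050224294446 [-0.02761697  0.21743424 -4.0369083 ] 168.22601430704316
[269.27515895 369.5066393 ] [269.28720434 260.14185619]
```

View pics/k_wrist.png

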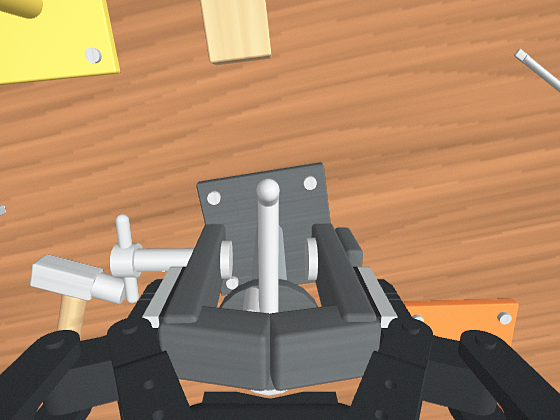

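View pics/k_s.png

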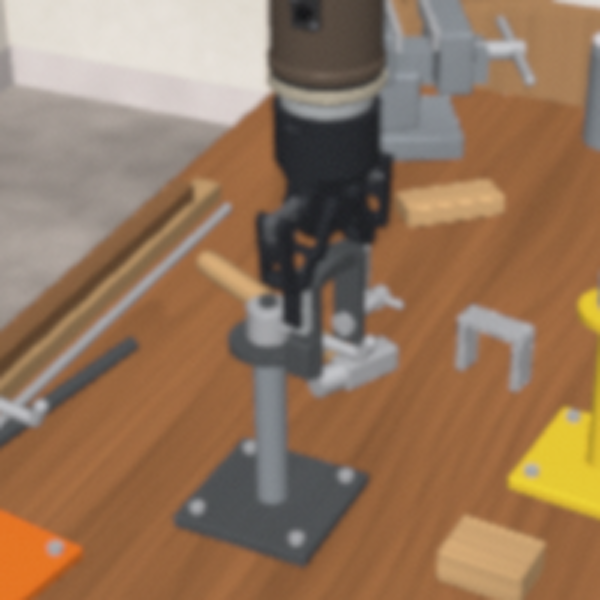

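step_arm:
  targets:
    - [0.05, -0.1, -1.5, 0, 0, 0, 0.3]
    - [0.05, -0.1, -3, 0, 0, 0, 0.3]
    - [0.05, -0.1, -4, 0, 0, 0, 0.3]
    - [0.05, -0.1, -4.6, 0, 0, 0, 0.3]
    - [0.05, -0.1, -4.6, 0, 0, 0, 0.3]

```text
t: 19.92
tcp_pos: [538.9, 131.6, 157.8]
eef_rot: [-0.0, 0.103, 0.995, -0.0]
wrist_force: [0.1, 0.5, -3.0]
width: 65.8
```

step_arm:
  targets:
    - [0, 0, -0.15, 0, 0, 0, 0.3]
    - [0, 0, -0.3, 0, 0, 0, 0.3]
    - [0, 0, -0.4, 0, 0, 0, 0.3]

```text
t: 20.3
tcp_pos: [539.2, 131.6, 154.4]
eef_rot: [0.0, 0.103, 0.995, 0.0]
wrist_force: [0.2, 0.8, -3.6]
width: 66.0
```

step_arm:
  targets:
    - [0, 0, -0.1, 0, 0, 0, 0.3]
    - [0, 0, -0.2, 0, 0, 0, 0.3]

```text
t: 20.55
tcp_pos: [539.2, 131.6, 152.3]
eef_rot: [0.0, 0.103, 0.995, -0.0]
wrist_force: [-0.2, 0.0, -4.4]
width: 65.7
```

step_arm:
  targets:
    - [0, 0, -0.1, 0, 0, 0, 0.3]
    - [0, 0, -0.2, 0, 0, 0, 0.3]

```text
t: 20.8
tcp_pos: [539.1, 131.6, 150.2]
eef_rot: [-0.0, 0.103, 0.995, 0.0]
wrist_force: [0.4, -1.0, -4.4]
width: 65.3
```

step_arm:
  targets:
    - [0, 0, -0.1, 0, 0, 0, 0.3]

```text
t: 20.92
tcp_pos: [539.1, 131.6, 149.2]
eef_rot: [-0.0, 0.103, 0.995, 0.0]
wrist_force: [-0.6, 0.1, -3.4]
width: 65.6
```

step_arm:
  targets:
    - [0, 0, -0.1, 0, 0, 0, 0.3]

```text
t: 21.05
tcp_pos: [539.1, 131.6, 148.2]
eef_rot: [-0.0, 0.103, 0.995, 0.0]
wrist_force: [-0.1, 0.6, -4.9]
width: 65.8
```

step_arm:
  targets:
    - [0, 0, -0.07, 0, 0, 0, 0.3]
    - [0, 0, -0.07, 0, 0, 0, 0.3]

```text
t: 21.3
tcp_pos: [539.1, 131.6, 147.5]
eef_rot: [-0.0, 0.103, 0.995, 0.0]
wrist_force: [-0.2, 0.3, -4.2]
width: 65.6
```

step_arm:
  targets:
    - [0, 0, -0.07, 0, 0, 0, 0.3]
    - [0, 0, -0.07, 0, 0, 0, 0.3]

```text
t: 21.55
tcp_pos: [539.1, 131.6, 146.9]
eef_rot: [-0.0, 0.103, 0.995, 0.0]
wrist_force: [0.2, 0.0, -4.9]
width: 65.6
```

step_arm:
  targets:
    - [0, 0, -0.07, 0, 0, 0, 0.3]
    - [0, 0, -0.07, 0, 0, 0, 0.3]

```text
t: 21.8
tcp_pos: [539.1, 131.6, 146.1]
eef_rot: [-0.0, 0.103, 0.995, -0.0]
wrist_force: [0.3, -0.5, -4.4]
width: 65.8
```

step_arm:
  targets:
    - [0, 0, -0.07, 0, 0, 0, 0.3]
    - [0, 0, -0.07, 0, 0, 0, 0.3]

```text
t: 22.05
tcp_pos: [539.1, 131.6, 145.4]
eef_rot: [-0.0, 0.103, 0.995, 0.0]
wrist_force: [-0.9, -1.1, -5.0]
width: 65.5
```

step_arm:
  targets:
    - [0, 0, -0.07, 0, 0, 0, 0.3]
    - [0, 0, -0.07, 0, 0, 0, 0.3]

```text
t: 22.3
tcp_pos: [539.2, 131.7, 144.9]
eef_rot: [0.0, 0.103, 0.995, 0.0]
wrist_force: [0.2, 0.5, -2.2]
width: 65.6
```

```bash
python3 - <<'E'
from h import *
n='wrist'
o=ctrl.get_obs(); print(o['tcp_pos'],o['width'],o['wrist_force'])
im=optics.read_camera(n); cv2.imwrite(f'pics/l_{n}.png',im)
im=optics.read_camera('side');cv2.imwrite('pics/l_s.png',cv2.resize(im[160:240,220:320],(750,600),interpolation=2))
E
```

```text
[539.17806071 131.66592247 144.9297804 ] 65.61419113023041 [ 0.18753472  0.46740061 -2.22726358]
```

View pics/l_s.png

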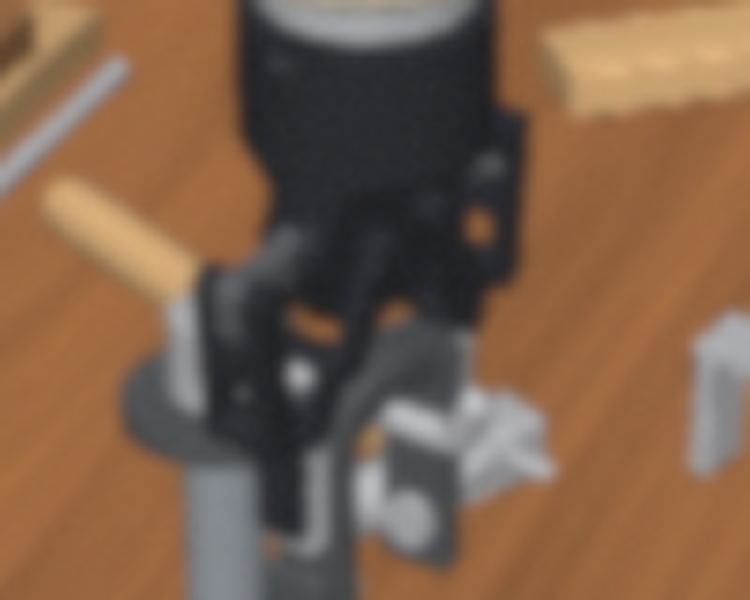

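View pics/l_wrist.png

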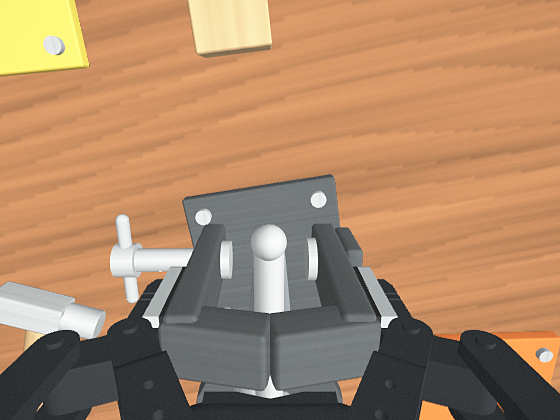

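Contact is starting: the carried weight drops from 4.5 to 2.2 N. A bit more.

step_arm:
  targets:
    - [0, 0, -0.06, 0, 0, 0, 0.3]
    - [0, 0, -0.06, 0, 0, 0, 0.3]

```text
t: 22.65
tcp_pos: [539.2, 131.8, 144.7]
eef_rot: [0.0, 0.103, 0.995, 0.0]
wrist_force: [-1.9, 0.4, 3.6]
width: 65.5
```

step_arm:
  targets:
    - [0, 0, -0.06, 0, 0, 0, 0.3]
    - [0, 0, -0.06, 0, 0, 0, 0.3]

```text
t: 22.9
tcp_pos: [539.3, 132.0, 144.6]
eef_rot: [0.0, 0.103, 0.995, 0.0]
wrist_force: [-3.0, -2.5, 7.2]
width: 65.5
```

step_arm:
  targets:
    - [0, 0, 0.07, 0, 0, 0, 0.3]
    - [0, 0, 0.07, 0, 0, 0, 0.3]

```text
t: 23.15
tcp_pos: [539.3, 132.0, 144.7]
eef_rot: [0.0, 0.103, 0.995, 0.0]
wrist_force: [-1.9, 0.9, 5.0]
width: 65.7
```

step_arm:
  targets:
    - [0, 0, 0, 0, 0, 0, 0.8]
    - [0, 0, 0, 0, 0, 0, 0.85]
    - [0, 0, 0, 0, 0, 0, 0.95]
    - [0, 0, 0, 0, 0, 0, 1]
    - [0, 0, 0, 0, 0, 0, 1]
    - [0, 0, 0, 0, 0, 0, 1]

```text
t: 23.9
tcp_pos: [539.1, 131.6, 144.3]
eef_rot: [-0.0, 0.103, 0.995, 0.0]
wrist_force: [-0.0, 0.1, -0.2]
width: 85.3
```

```bash
python3 - <<'E'
from h import *
n='wrist'
o=ctrl.get_obs(); print(o['tcp_pos'],o['width'],o['wrist_force'])
im=optics.read_camera(n); cv2.imwrite(f'pics/m_{n}.png',im)
im=optics.read_camera('side');cv2.imwrite('pics/m_s.png',cv2.resize(im[160:240,220:320],(750,600),interpolation=2))
E
```

```text
[539.09098575 131.58781561 144.27836796] 85.34614918608032 [-0.02420301  0.08129495 -0.17689411]
```

View pics/m_wrist.png

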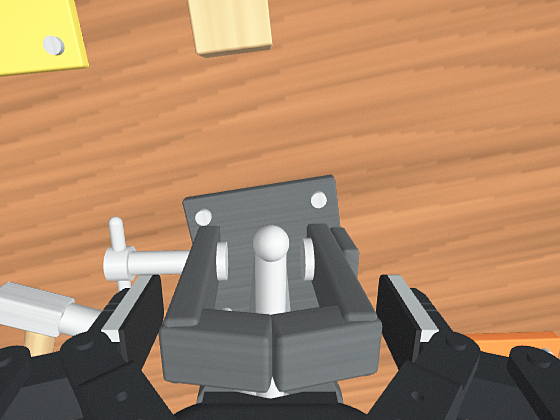

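View pics/m_s.png

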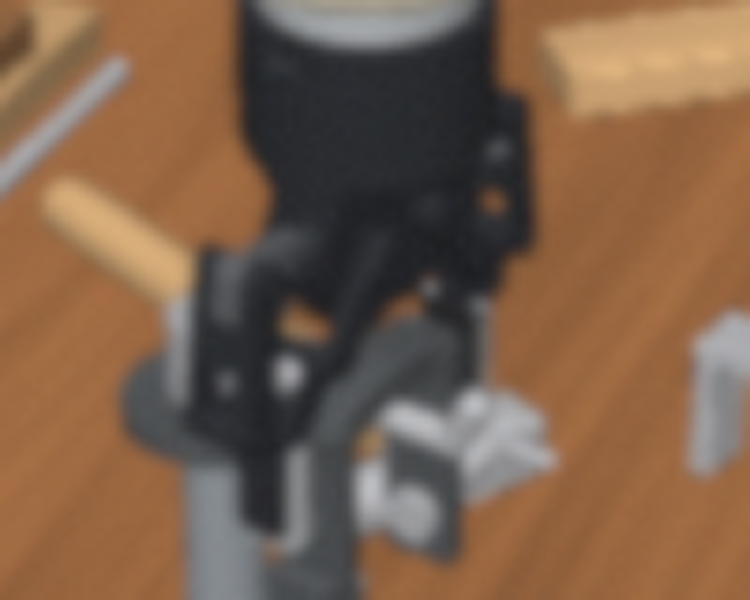

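step_arm:
  targets:
    - [0, 0, 0.7, 0, 0, 0, 1]
    - [0, 0, 2, 0, 0, 0, 1]
    - [0, 0, 4, 0, 0, 0, 1]
    - [0, 0, 7, 0, 0, 0, 1]
    - [0, 0, 12, 0, 0, 0, 1]
    - [0, 0, 18, 0, 0, 0, 1]
    - [0, 0, 22, 0, 0, 0, 1]
    - [0, 0, 22, 0, 0, 0, 1]
    - [0, 0, 22, 0, 0, 0, 1]
    - [0, 0, 22, 0, 0, 0, 1]

```text
t: 25.25
tcp_pos: [538.6, 131.2, 363.4]
eef_rot: [-0.001, 0.103, 0.995, -0.0]
wrist_force: [-0.2, -0.6, -0.7]
width: 85.4
```

```bash
python3 - <<'E'
from h import *
n='wrist'
o=ctrl.get_obs(); print(o['tcp_pos'],o['width'],o['wrist_force'])
p=optics.camera_params(n);im=optics.read_camera(n); cv2.imwrite(f'pics/n_{n}.png',im)
for t in ['clamp_saddle','hook_seat','stand_axis','clamp_center']:
    print(t,[(np.round(d['xy'],1).tolist(),round(d['p'],2)) for d in nets.landmark_of(t,n)][:4])
print(proj(p,(593.4,119.8,194)),proj(p,(538.6,131.2,185)),proj(p,(538.6,131.2,200.5)))
im=optics.read_camera('side');cv2.imwrite('pics/n_s.png',cv2.resize(im[160:260,200:320],(720,600),interpolation=2))
cv2.imwrite('pics/n_t.png',optics.read_camera('top'))
E
```

```text
[538.60823915 131.23999632 363.4084024 ] 85.3677647093509 [-0.18764868 -0.62831758 -0.7000181 ]
clamp_saddle [([270.2, 178.6], 0.82)]
hook_seat [([470.5, 313.4], 0.94), ([270.3, 176.3], 0.84)]
stand_axis [([271.9, 235.1], 0.7)]
clamp_center []
[270.48124104 241.62077086] [270.51679575 179.53570902] [270.55763358 183.83729568]
```

View pics/n_wrist.png

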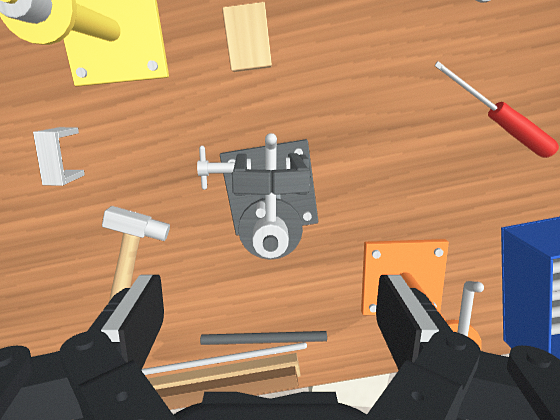

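View pics/n_s.png

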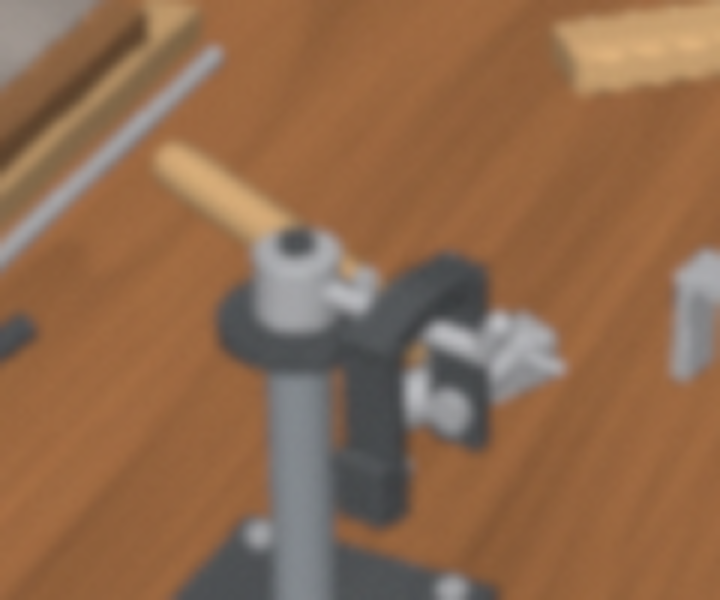

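View pics/n_t.png

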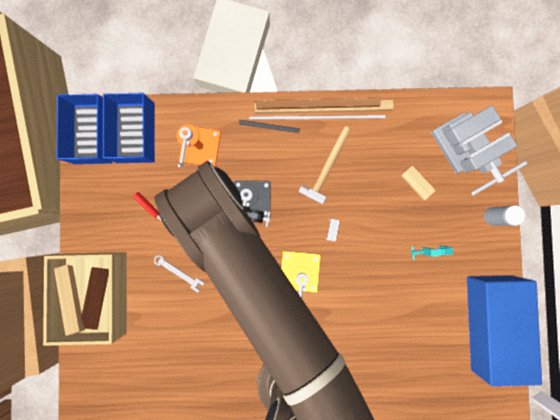

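step_arm:
  targets:
    - [0, 0, 0, 0, 0, 0, 1]
    - [0, 0, 0, 0, 0, 0, 1]
    - [0, 0, 0, 0, 0, 0, 1]
    - [0, 0, 0, 0, 0, 0, 1]
    - [0, 0, 0, 0, 0, 0, 1]
    - [0, 0, 0, 0, 0, 0, 1]
    - [0, 0, 0, 0, 0, 0, 1]
    - [0, 0, 0, 0, 0, 0, 1]

```text
t: 26.6
tcp_pos: [539.1, 131.6, 364.3]
eef_rot: [0.0, 0.103, 0.995, 0.0]
wrist_force: [0.6, 0.5, 0.0]
width: 85.4
```

```bash
python3 - <<'E'
from h import *
a=cv2.imread('pics/n_wrist.png'); im=optics.read_camera('wrist'); cv2.imwrite('pics/o_w.png',im)
print(np.abs(im.astype(int)-a)[130:260,190:320].max(), np.abs(im.astype(int)-a)[130:260,190:320].mean())
cv2.imwrite('pics/o2.png',cv2.resize(im[125:265,190:330],(600,600),interpolation=2))
E
```

```text
211 8.552721893491125
```

View pics/o2.png

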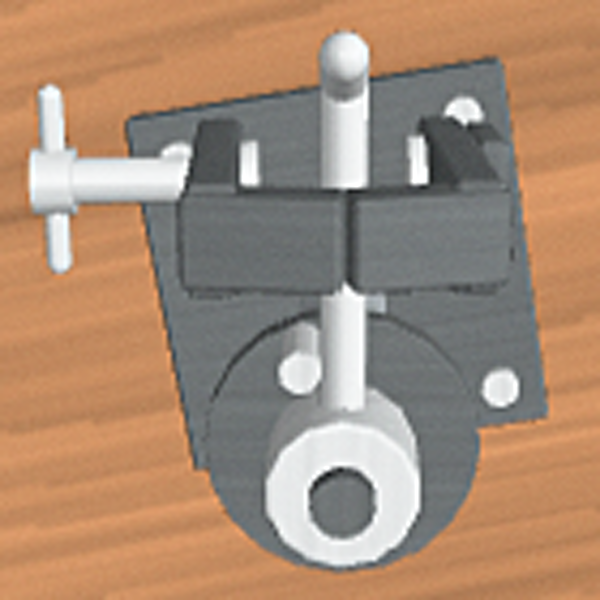

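```bash
python3 - <<'E'
from h import *
a=cv2.imread('pics/o_w.png')
for i in range(6): im=optics.read_camera('wrist')
g=lambda x:cv2.cvtColor(x,cv2.COLOR_BGR2GRAY)[130:210,200:315].astype(np.float32)
print('clamp shift px',cv2.phaseCorrelate(g(a),g(im)))
p=optics.camera_params('wrist')
print('apex->seat pred',proj(p,(538.6,131.2,200.5)))
ticket.job_done()
E
```

```text
clamp shift px ((-0.02965657924971765, -0.0030448912012417395), 1.0034426606198152)
apex->seat pred [269.88746627 182.84242068]
the job is handed in; nothing more can be done
```

The dark C-clamp is hanging released on the dark swivel hook, and I handed the job in at about 27 s of the 72 s allowed. No verdict is reported, so these are my own checks.

**What I did**
- I swung the hook counter-clockwise with shut fingers until the force rose at about −0.17 rad. I then pressed it on the stop pin with 10–13 N for about 0.8 s. The readings stayed well under 25 N.
- I gripped the clamp (width reading 66 mm, as specified) and carried it over while turning it 95°. I lowered it in millimetre steps until the hook took its weight, with an estimated peak of about 12 N on the hook, then opened the gripper and withdrew straight up.

**Last checks**
- **Hook:** it was still at the pin, facing the front, at hand-in.
- **Clamp:** its apex was centred on the arm. The reported saddle pixel (270, 179) was within 1 px of the predicted seat, and tilt looked small by eye. Drift between the last pictures was 0.03 px, so it was at rest.
- **Bystanders:** hammer, bracket and both offcuts looked unmoved, and so did as much of the wrench and driver as showed beside the arm. I did not measure any of them.
- **Robot:** it stood clear of everything, with about 0 N at the wrist.

**Disagreements**
- The hook took the weight about 3 mm lower than I had computed from the grasp height.
- The first clamp position from the top camera was about 8 mm off the wrist-camera measurement; I used the wrist one.

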